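Fit the tie-down stud in its rail and pull-test it

TASK

Drop the tie-down stud into the square opening of the T-slot rail, slide it fully home to the closed end of the slot, then pull it straight up against the lips with about 12 N, held steadily for at least two seconds, to prove that the joint holds. Then let it down gently and leave it released, upright and fully home in the rail. Keep the force on the rail below 20 N at all times and do not disturb the rubber stamp, the larger brass weight or the blue-capped vial.

Things in the scene. Friction and masses are not known exactly. Their poses are not given: they have to be found in the camera images.
- stud: Loose tie-down stud, 63 mm tall, about 0.12 kg, round, standing upright on the table: a steel disc head 26 mm across (z 0 to 6 mm), above it a bare neck 12 mm across (to z = 19 mm), then a plain black grip 30 mm across (to z = 63 mm). Origin at the centre of the head's underside, z up along its axis.
- rail: Grey T-slot rail, 130 x 64 x 22 mm, screwed to the table, rigid. Origin at the centre of its underside; x runs along the slot from the square opening to the closed end, z up. Top plate 8 mm thick (z 14 to 22 mm), its lips overhang a cavity 34 mm wide, floor at z = 4 mm. With the head on that floor the stud lifts freely by 4 mm, then its head bears on the lips, rigidly.
- rail_entry (a point): Centre of the 31 x 31 mm square opening that lets the stud's head in, level with the rail's top face (rail x = -30 mm, z = 22 mm); axes as the rail's.
- rail_end (a point): Point where the stud's axis stands when its neck is fully home against the closed end of the slot, level with the top face (rail x = +25 mm, y = 0, z = 22 mm); axes as the rail's. The slot is 15 mm wide, lies on rail y = 0 and runs from the opening to x = +31 mm.
- rubber_stamp: Bystander: wooden hand stamp with a turned handle, 28 x 52 x 76 mm, origin at the centre of its underside.
- weight_200: Bystander: brass check weight with a knob, 29 mm across and 30 mm tall, the larger of two, origin at the centre of its underside.
- vial1: Bystander: small white vial with a blue cap, 26 mm across and 52 mm tall, origin at the centre of its underside.
Things that resemble listed ones, but are neither listed nor needed, are in the scene too. Leave any green or orange look-alike of the stud alone.

How it is judged:
On the way, in this order (a step that is already met when the one before it is completed fails the run):
1. the stud's head is in the rail's square opening, below the lips (z of stud in the frame of rail below 0.008 m and horizontal distance between stud and rail_entry below 0.007 m), for 0.1 s.
2. the stud is slid home to the closed end of the slot, within 3 mm (z of stud in the frame of rail below 0.01 m and horizontal distance between stud and rail_end below 0.003 m), for 0.2 s.
3. the stud is pulled straight up against the lips, at the closed end of the slot, with 9 to 16 N kept up for 1.5 s (z of stud in the frame of rail above 0.0065 m and horizontal distance between stud and rail_end below 0.006 m and angle between stud's own z axis and vertical below 0.15 rad and contact force between stud and rail between 9 and 16 N), for 1.5 s.
At the end, for the whole second after the job is handed in: The stud stands released, at rest and upright (within 0.08 rad) in the rail, its head down on the cavity floor (within 1.5 mm) and its axis within 6 mm of the fully home position at the closed end of the slot (z of stud in the frame of rail between 0.002 and 0.0055 m and horizontal distance between stud and rail_end below 0.006 m and angle between stud's own z axis and vertical below 0.08 rad and linear speed of stud below 0.01 m/s); the robot touches nothing.
It fails at once if more than 20 N between stud and rail (contact force between stud and rail above 20 N).
It fails at once if robot presses the rail with more than 20 N (contact force between the fingers and rail above 20 N).
It fails at once if a bystander is moved more than 20 mm or knocked over (distance of any of rubber_stamp, weight_200, vial1 from where it was at the start of the episode above 0.02 m or angle between any of rubber_stamp, weight_200, vial1's own z axis and vertical above 0.5 rad).
It also fails if it takes over 58 s, if anything falls off the work surface, if the arm or the gripper's body presses on something with over 40 N, if the wrist force passes 120 N, or if a joint passes its speed limit or range.

ROBOT

A 7-joint arm with a two-finger parallel gripper is mounted at the origin on a cart in front of the work surface, level with it; the furniture and walls round the work are solid. World frame = base frame: x ahead of the robot, y to its left, z up, the work surface at z = 0. Lengths are in m, angles in rad, forces in N, time in s.
With the tool pointing down it reaches from about 0.425 to 0.925 m from the base axis. Payload 6.8 kg.
Tool frame: the origin (TCP) lies on the front face of the gripper's body, between the roots of the fingers; the fingertips stand 73 mm ahead of it and the grasp point (between the pads) lies 54 mm ahead of it; z points along the fingers, x is the direction in which the jaws open and shut, and the axes are right-handed (so a half turn about z gives the same grasp; the last joint's range is limited). The gripper opens to 85 mm and grips with 20 to 120 N. Pads are 22 mm wide; open, the fingers measure 114 mm over their backs; the gripper's body (76 mm by 85 mm) begins 54 mm behind the grasp point. The pads swing forward as they close: fully open they stand 13 mm farther back than shut.
Start: joints at [1.143, 0.477, 0.022, 1.555, -0.011, 1.109, -0.083], TCP at [0.212, -0.641, 0.304] pointing down, gripper open.
Joint ranges: [-2.96, 2.96], [-0.34, 2.1], [-1.41, 1.46], [0.24, 2.44], [-1.37, 4.51], [0.17, 1.92], [-2.96, 2.96]. Speed limits (rad/s): [2.39, 2.39, 3.14, 3.14, 3.14, 3.14, 3.14].

INTERFACE

Orientations are given as a unit quaternion [w, x, y, z].
In Python, from station import get_obs, read_camera, hand_in gives the robot as it stands. The module is installed in compiled form; this text tells all that it offers.
- The arm moves only by the shell command python3 -m creep 'ROWS' [FORCE]. ROWS is JSON, a list that holds one entry, the list of rows, each a list of 7 numbers: the turn, a rotation vector about the tool's x, y, z in rad, then the shift along the tool's x, y, z in m, then the finger opening in m, from 0 to 0.0854. A call has 1 to 20 rows; each row shifts and turns the pose as measured when the row begins, along the tool's axes as they then stand; what a row does not reach is not made up. A row lasts 1/12 s, in which the tool goes at most 41.7 mm and 7.16 degrees, less where a joint would pass 70% of its speed; a pose out of reach is approached as far as the arm can. A call is refused whole if a number of a shift passes 0.0417 or a number of a turn 0.125, either way. A call with a gripper value outside its range is refused whole. The fingers move at their own pace and stop on an object; FORCE is the grip in N (left out, the last holds). Time passes only in rows, so rows that do not move let the fingers close. It gives the time, the measured TCP pose, the force and the opening at its end, in the units of the state.
- get_obs(): the state, without advancing time (a new reading comes with each control period).
- read_camera(name): name is "side" or "top" or "wrist"; returns a dict with "color" (420x560x3 uint8, red, green, blue), "range_z" (420x560 float32, m along the optical axis (not along the pixel's ray), 0 where there is no reading), "fovy" (degrees; the focal length in pixels is half the picture's height over the tangent of half this angle, whatever the lens; pixels are square), "cx", "cy" (the principal point, pixels), "rvec" (rotation vector, rad) and "tvec" (3), from world to camera coordinates, as OpenCV has them. Camera axes: x right, y down, z forward; pixel columns grow to the right and rows downward; lengths in m; the calibration is good to about 2 mm. A picture is of the moment at which its call begins.
- hand_in(): hands the job in, once; it reports no verdict.
The state is a dict: "t": time; "q": joint angles; "joint_vel": joint speeds; "joint_torque": joint torques, N m; "eef_pos": TCP position; "tool_rot": TCP orientation; "contact_force": force on the tool from outside, world axes, zero at the start; "torque": the same for the moment, N m; "gripper_width": opening from 0.0 (shut) to 1.0 (fully open).
Only numpy, scipy, OpenCV 4.12 (cv2) and the standard library are available. Lean on these libraries where they do the work, as an engineer would, in place of code of your own. Each camera call takes 0.05 s, during which the arm holds its last target.

## Working session

There is one attempt and no reset: what is moved stays moved. The work goes in short steps, Python scripts to look and compute and a shell command to move; the robot and the scene stay as the last step left them, time stands still between calls to the robot, and variables do not carry over. Pictures are saved under pics/ and viewed, and the job is handed in when it is done.

```bash
mkdir -p pics; ls
cat > h.py <<'E'
import numpy as np, cv2
from station import get_obs, read_camera
def cam(n):
    c=read_camera(n); H=c["color"].shape[0]
    c["f"]=H/2/np.tan(np.radians(c["fovy"])/2); c["R"]=cv2.Rodrigues(np.array(c["rvec"],float))[0]; c["t"]=np.array(c["tvec"],float).ravel()
    return c
def save(c,n): cv2.imwrite("pics/"+n,c["color"][:,:,::-1])
def ray(c,u,v,z):
    d=c["R"].T@np.array([(u-c["cx"])/c["f"],(v-c["cy"])/c["f"],1]); o=-c["R"].T@c["t"]
    return o+d*(z-o[2])/d[2]
def pt(c,u,v):
    Z=c["range_z"][int(round(v)),int(round(u))]
    return c["R"].T@(np.array([(u-c["cx"])/c["f"]*Z,(v-c["cy"])/c["f"]*Z,Z])-c["t"])
def cloud(c):
    v,u=np.mgrid[:c["color"].shape[0],:c["color"].shape[1]]; Z=c["range_z"]
    P=np.stack([(u-c["cx"])/c["f"]*Z,(v-c["cy"])/c["f"]*Z,Z],-1)
    return (P-c["t"])@c["R"]
def proj(c,p):
    q=c["R"]@np.array(p)+c["t"]; return c["f"]*q[0]/q[2]+c["cx"],c["f"]*q[1]/q[2]+c["cy"]
E
python3 - <<'E'
from h import *
print(get_obs())
for n in ["top","side","wrist"]:
    c=cam(n); save(c,n+"0.png"); print(n,c["f"],c["cx"],c["cy"],-c["R"].T@c["t"],c["range_z"].min(),c["range_z"].max())
E
```

```text
pics
{'t': 0.0, 'q': array([ 1.14292338,  0.47775467,  0.02230953,  1.55646342, -0.01147319,
        1.10928987, -0.08308212]), 'joint_vel': array([-5.92477349e-04, -1.03079009e-03,  1.58611122e-03,  4.22893727e-04,
       -1.73554193e-03, -1.74902593e-03,  5.20792596e-05]), 'joint_torque': array([-3.94982235e-04, -5.96440566e+01,  1.60784326e+00, -2.81196749e+01,
        1.24492549e-02,  9.34429758e-03,  3.08708468e-05]), 'eef_pos': array([ 0.21204682, -0.64033933,  0.30295042]), 'tool_rot': array([-4.64211354e-04,  8.10686179e-01, -5.85480248e-01, -7.63696399e-04]), 'contact_force': array([-0.39691182, -0.5400167 ,  0.06714533]), 'torque': array([ 0.02949871,  0.01641635, -0.02288916]), 'gripper_width': 1.0016606019703305}
top 496.92929534626114 262.1190060744996 204.92319985815476 [0.41797957 0.13503102 0.89249833] 0.0 1.7907885
side 465.0646514623905 279.7967697854397 211.33313986443147 [ 0.23581548 -0.47499573  0.59360974] 0.0 3.421651
wrist 334.6658386793905 278.12956787976873 208.30768466942635 [ 0.2763754  -0.61962584  0.37327588] 0.0 1.4517989
```

View pics/top0.png

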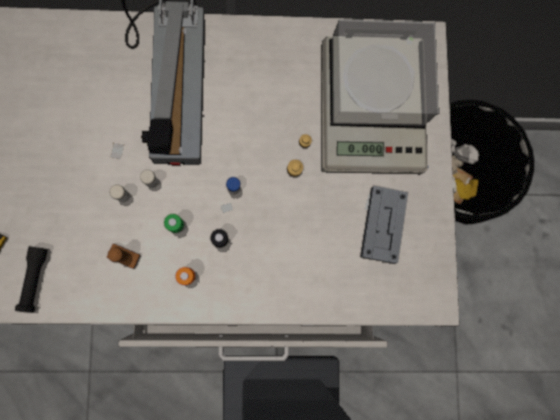

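View pics/side0.png

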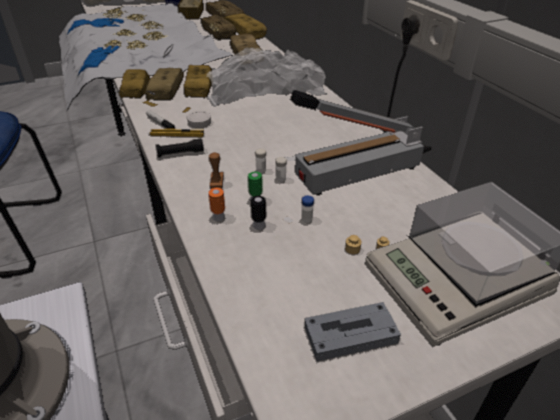

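View pics/wrist0.png

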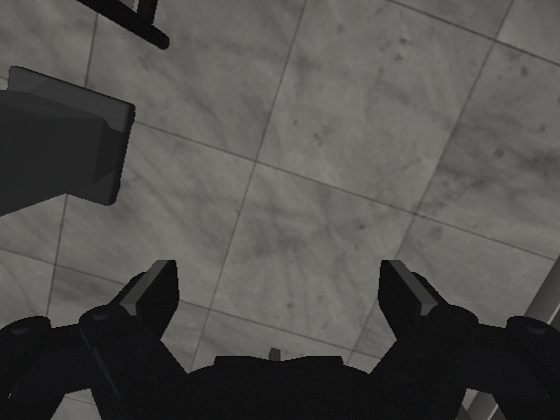

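The top view shows the black stud candidate at (220,238). Its look-alikes are green at (174,223) and orange at (186,276). Other round things are the blue-capped vial (233,185), white vials (148,177) and (118,192), and the black tool at (32,278). The stud is a plain black grip, so I choose (220,238). The rail is at (385,225).

Run:
```python
from h import *
c=cam("top"); s=cam("side")
print("base px",proj(c,[0,0,0]))
P=cloud(c)
for n,u,v in [("stud",220,238),("green",174,223),("orange",186,276),("vial",233,185),("w1",295,167),("w2",305,140),("stamp",120,254),("rail",372,225),("table",300,260),("paper",227,207)]:
    print(n,np.round(P[v,u],4))
# side
S=cloud(s)
print("side stud",S[202,258],S[215,258])
for nm,Q in(("top",P),("side",S)):
    x=Q[...,0];
    Z=Q[...,2]
cv2.imwrite("pics/crop.png",np.hstack([cv2.resize(c["color"][150:300,150:300],(400,400))[:,:,::-1],cv2.resize(s["color"][150:250,200:300],(400,400))[:,:,::-1]]))
cv2.imwrite("pics/rail.png",np.hstack([cv2.resize(c["color"][175:275,335:435],(400,400),interpolation=2)[:,:,::-1],cv2.resize(s["color"][280:380,300:400],(400,400),interpolation=2)[:,:,::-1]]))
```

```text
base px (np.float64(316.0539888022888), np.float64(528.6444756869435))
stud [0.4791 0.1673 0.063 ]
green [0.503  0.244  0.0648]
orange [0.416  0.2217 0.0639]
vial [0.5708 0.1473 0.0536]
w1 [0.6097 0.038  0.0292]
w2 [0.661  0.0192 0.0242]
stamp [0.4504 0.3278 0.0747]
rail [ 0.5086 -0.1006  0.0209]
table [0.4459 0.026  0.0011]
paper [0.5396 0.1582 0.0032]
side stud [0.47924689 0.16118785 0.06453588] [0.47631186 0.15588308 0.03831713]
```

View pics/crop.png

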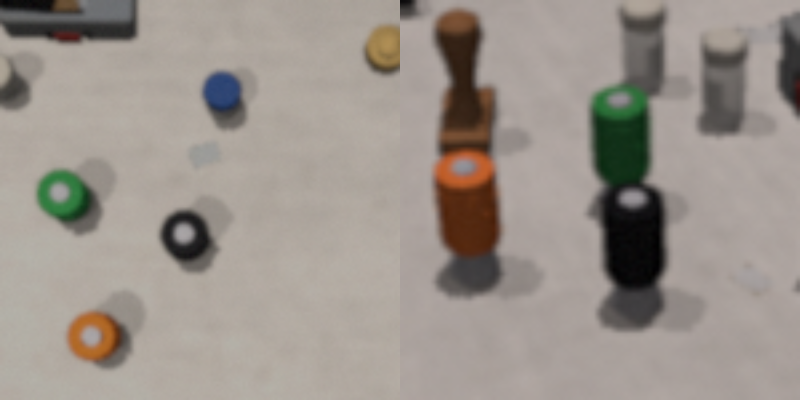

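View pics/rail.png

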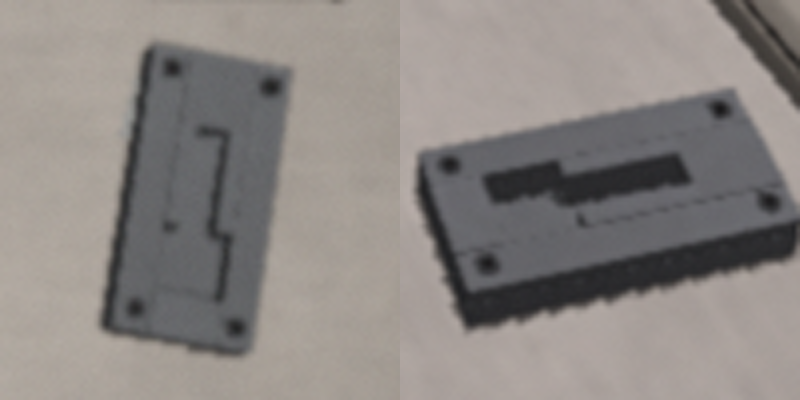

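Run:
```python
from h import *
c=cam("top"); s=cam("side")
def blobs(cc,r,off):
    u0,u1,v0,v1=r; g=cv2.cvtColor(cc["color"],cv2.COLOR_RGB2GRAY)[v0:v1,u0:u1].astype(float)
    out=[]
    for (u,v) in off:
        a=cv2.cvtColor(cc["color"],cv2.COLOR_RGB2GRAY)[v-4:v+5,u-4:u+5].astype(float)
        w=np.clip(np.median(a)-8-a,0,None); vv,uu=np.mgrid[v-4:v+5,u-4:u+5]
        out.append(((w*uu).sum()/w.sum(),(w*vv).sum()/w.sum()))
    return out
for cc,off in((c,[(378,192),(403,197),(369,252),(394,257)]),(s,[(422-10,0)]*0+[(312,321),(380,307),(322,346),(392,331)])):
    W=np.array([ray(cc,u,v,.022) for u,v in blobs(cc,(0,1,0,1),off)]); print(np.round(W,4)); print("ctr",W.mean(0).round(4), [np.linalg.norm(W[i]-W[j]).round(4) for i,j in((0,1),(2,3),(0,2),(1,3))])
    if cc is c: d=W[0]-W[2]+W[1]-W[3]
    else: d=W[1]-W[0]+W[3]-W[2]
    print("yaw options",np.degrees(np.arctan2(d[1],d[0])))
for cc in (c,s):
    Q=cloud(cc); m=(abs(Q[...,2]-.022)<.005)&(abs(Q[...,0]-.5)<.15)&(abs(Q[...,1]+.12)<.09)
    r=cv2.minAreaRect(Q[m][:,:2].astype(np.float32)*1000); print(m.sum(),r,np.median(Q[m][:,2]))
# stud: black top
for cc,(u,v) in((c,(220,238)),(s,(258,205))):
    Q=cloud(cc); m=(np.hypot(Q[...,0]-.479,Q[...,1]-.165)<.03)&(Q[...,2]>.055)
    print(m.sum(),cv2.minEnclosingCircle(Q[m][:,:2].astype(np.float32)*1000),Q[m].mean(0))
# silver cap spot
for cc,(u,v) in((c,(220,238)),(s,(258,199))):
    a=cv2.cvtColor(cc["color"],cv2.COLOR_RGB2GRAY); 
    u0,v0=u-8,v-8; w=np.clip(a[v0:v0+17,u0:u0+17].astype(float)-90,0,None)
    n,l,st,ce=cv2.connectedComponentsWithStats((w>0).astype(np.uint8)); k=l[8,8]; print(st[k],ce[k]+[u0,v0],ray(cc,*(ce[k]+[u0,v0]),.063))
```

```text
[[ 0.569  -0.112   0.022 ]
 [ 0.5612 -0.1565  0.022 ]
 [ 0.4613 -0.0929  0.022 ]
 [ 0.4532 -0.1373  0.022 ]]
ctr [ 0.5112 -0.1247  0.022 ] [np.float64(0.0452), np.float64(0.0451), np.float64(0.1094), np.float64(0.1097)]
yaw options -10.090160200061428
[[ 0.4629 -0.0921  0.022 ]
 [ 0.5713 -0.1115  0.022 ]
 [ 0.4552 -0.1368  0.022 ]
 [ 0.5635 -0.1556  0.022 ]]
ctr [ 0.5132 -0.124   0.022 ] [np.float64(0.1101), np.float64(0.1099), np.float64(0.0453), np.float64(0.0448)]
yaw options -9.980515417766703
2252 ((525.4795532226562, -113.02643585205078), (166.0605010986328, 163.43560791015625), 89.28952026367188) 0.02185464138131544
3335 ((538.2639770507812, -136.97474670410156), (187.55181884765625, 174.69154357910156), 13.983555793762207) 0.02259023250099985
260 ((481.3695068359375, 169.05738830566406), 15.31760025024414) [0.4809769  0.16876249 0.06262244]
170 ((480.9965515136719, 167.70480346679688), 15.178093910217285) [0.47998945 0.16530899 0.0620103 ]
[ 3  4  8  8 50] [218.44 237.22] [0.48039918 0.16994541 0.063     ]
[ 5  6  7  5 24] [257.70833333 199.08333333] [0.48281082 0.17149815 0.063     ]
```

The crops confirm it: the stud is plain black with a steel end dot, and the green and orange ones are decoys. Measured positions:
- **Stud:** about (0.481, 0.169).
- **Rail:** centre about (0.512, -0.1245), yaw -10°, opening towards the robot.

I'll turn the jaws along the slot direction first.

```bash
python3 -m creep '[[[0,0,-0.12,0,0,0,0.055],[0,0,-0.12,0,0,0,0.055],[0,0,-0.12,0,0,0,0.055],[0,0,-0.12,0,0,0,0.055],[0,0,-0.12,0,0,0,0.055],[0,0,-0.12,0,0,0,0.055],[0,0,-0.12,0,0,0,0.055],[0,0,-0.12,0,0,0,0.055],[0,0,-0.12,0,0,0,0.055]]]' 60
cat >> h.py <<'E'
from scipy.spatial.transform import Rotation as Ro
def tool():
    o=get_obs(); q=o["tool_rot"]; return o,Ro.from_quat([q[1],q[2],q[3],q[0]])
def togo(x,y,z,yaw=-10.0):
    o,R=tool(); d=R.inv().apply(np.array([x,y,z])-o["eef_pos"])
    a=np.radians(yaw); T=Ro.from_matrix(np.array([[np.cos(a),np.sin(a),0],[np.sin(a),-np.cos(a),0],[0,0,-1.]]))
    print("t",round(o["t"],2),"pos",o["eef_pos"].round(4),"shift mm",(d*1000).round(1),"turn",(R.inv()*T).as_rotvec().round(4),"F",o["contact_force"].round(2),"w",round(o["gripper_width"],3),"tilt",np.degrees(np.arccos(-R.as_matrix()[2,2])).round(2))
E
python3 -c "
from h import *
togo(.4815,.169,.22)"
```

```text
t: 1.1
eef_pos: [0.2123, -0.6403, 0.3032]
tool_rot: [-0.0, 0.998, -0.065, -0.001]
contact_force: [0.3, 0.4, 0.0]
gripper_width: 0.64
t 1.1 pos [ 0.2123 -0.6403  0.3032] shift mm [ 162.  -837.4   83.6] turn [-0.0006  0.0014  0.0443] F [0.28 0.42 0.  ] w 0.64 tilt 0.09
```

```bash
python3 -m creep '[[[0,0,0.044,0.015,-0.02,0,0.055],[0,0,0,0.015,-0.03,0,0.055],[0,0,0,0.015,-0.035,0,0.055],[0,0,0,0.015,-0.035,0,0.055],[0,0,0,0.015,-0.035,0,0.055],[0,0,0,0.015,-0.035,0,0.055],[0,0,0,0.015,-0.035,0,0.055],[0,0,0,0.015,-0.035,0,0.055],[0,0,0,0.01,-0.035,0,0.055],[0,0,0,0.01,-0.035,0,0.055],[0,0,0,0.01,-0.035,0,0.055],[0,0,0,0.01,-0.035,0,0.055],[0,0,0,0.005,-0.035,0,0.055],[0,0,0,0,-0.035,0,0.055],[0,0,0,0,-0.03,0,0.055],[0,0,0,0,-0.02,0,0.055],[0,0,0,0,-0.01,0,0.055],[0,0,0,0,0,0,0.055]]]'
python3 -c "
from h import *
togo(.4815,.169,.22)"
```

```text
t: 2.6
eef_pos: [0.4722, -0.1254, 0.3021]
tool_rot: [0.003, 0.996, -0.087, 0.002]
contact_force: [0.4, 0.4, 1.1]
gripper_width: 0.643
t 2.6 pos [ 0.4722 -0.1254  0.3021] shift mm [ -42.  -292.    80.4] turn [ 0.0051 -0.0041  0.0011] F [0.39 0.36 1.08] w 0.643 tilt 0.38
```

Run:
```python
from h import *
c=cam("wrist"); save(c,"w1.png"); print(-c["R"].T@c["t"])
for n,p in(("ctr",[.512,-.1245,.022]),("entry",[.4825,-.1193,.022]),("end",[.5366,-.1288,.022])): print(n,proj(c,p))
```

```text
[ 0.48459705 -0.05946684  0.37199725]
ctr (np.float64(312.7398087990697), np.float64(173.3463617392092))
entry (np.float64(284.36342290967644), np.float64(173.3459896089624))
end (np.float64(336.3804981824635), np.float64(173.31313446417292))
```

View pics/w1.png

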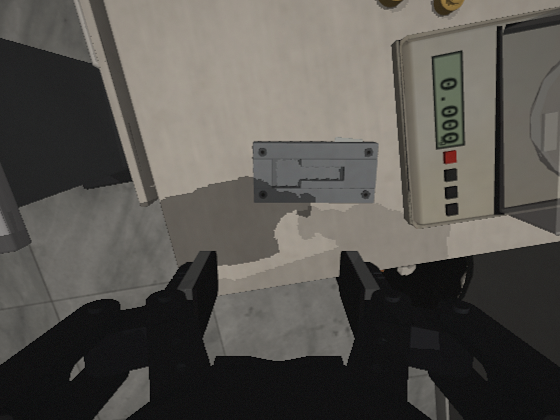

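The wrist view shows the rail at (315,172). Its opening spans columns 272–301 and the slot ends at about 344, which agrees with the projection to within 2–3 px. On to the stud.

```bash
python3 - <<'E'
from h import *
c=cam("wrist"); g=cv2.cvtColor(c["color"],cv2.COLOR_RGB2GRAY)
out=[]
for u,v in [(263,153),(369,153),(263,194),(366,194)]:
    a=g[v-4:v+5,u-4:u+5].astype(float); w=np.clip(np.median(a)-8-a,0,None); vv,uu=np.mgrid[v-4:v+5,u-4:u+5]
    out.append(ray(c,(w*uu).sum()/w.sum(),(w*vv).sum()/w.sum(),.022))
W=np.array(out); print(W.round(4),W.mean(0)); d=W[1]-W[0]+W[3]-W[2]; print(np.degrees(np.arctan2(d[1],d[0])))
E
python3 -m creep '[[[0.005,-0.004,0,-0.002,-0.015,0,0.055],[0,0,0,-0.004,-0.03,0,0.055],[0,0,0,-0.005,-0.035,0,0.055],[0,0,0,-0.005,-0.035,0,0.055],[0,0,0,-0.005,-0.035,0,0.055],[0,0,0,-0.005,-0.035,0,0.055],[0,0,0,-0.005,-0.035,0,0.055],[0,0,0,-0.005,-0.03,0,0.055],[0,0,0,-0.003,-0.02,0,0.055],[0,0,0,-0.001,-0.01,0,0.055],[0,0,0,0,0,0,0.055]]]'
python3 -c "
from h import *
togo(.4815,.169,.22)"
```

```text
[[ 0.4634 -0.0936  0.022 ]
 [ 0.5719 -0.1128  0.022 ]
 [ 0.4555 -0.1379  0.022 ]
 [ 0.5642 -0.1571  0.022 ]] [ 0.51376152 -0.12532399  0.022     ]
-10.0224176254389
t: 3.62
eef_pos: [0.4924, 0.1368, 0.2986]
tool_rot: [0.004, 0.994, -0.113, -0.0]
contact_force: [0.2, -0.8, 0.2]
gripper_width: 0.647
t 3.62 pos [0.4924 0.1368 0.2986] shift mm [-17.9 -29.7  78.4] turn [ 0.0088 -0.0001 -0.0514] F [ 0.19 -0.83  0.15] w 0.647 tilt 0.51
```

```bash
python3 -m creep '[[[0.009,0,-0.05,-0.018,-0.015,0.02,0.055],[0,0,0,0,-0.015,0.03,0.055],[0,0,0,0,0,0.02,0.055],[0,0,0,0,0,0,0.055]]]'
python3 - <<'E'
from h import *
togo(.4815,.169,.22)
c=cam("wrist"); save(c,"w2.png")
print(proj(c,[.4815,.169,.063]))
E
```

```text
t: 3.95
eef_pos: [0.4854, 0.1607, 0.227]
tool_rot: [0.002, 0.996, -0.094, 0.002]
contact_force: [-0.9, 0.2, -0.2]
gripper_width: 0.649
t 3.95 pos [0.4854 0.1607 0.227 ] shift mm [-5.4 -7.4  7. ] turn [ 0.0028 -0.0052 -0.013 ] F [-0.89  0.2  -0.19] w 0.649 tilt 0.34
(np.float64(267.7097977484019), np.float64(201.35543938924513))
```

View pics/w2.png

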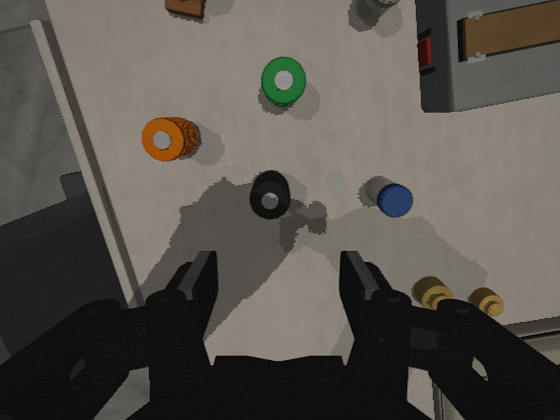

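The black grip's dot is at (270,201), within 2 px of the prediction. Green is at (284,80), orange at (165,139) and the vial at (395,200), all clear of the jaws. Aligning, then descending.

```bash
python3 -m creep '[[[0.003,-0.005,-0.013,-0.003,-0.007,0.01,0.055],[0,0,0,0,0,0.02,0.055],[0,0,0,0,0,0.02,0.055],[0,0,0,0,0,0.01,0.055],[0,0,0,0,0,0,0.055]]]'
python3 - <<'E'
from h import *
togo(.483,.169,.098)
E
```

```text
t: 4.42
eef_pos: [0.4903, 0.1635, 0.1706]
tool_rot: [-0.001, 0.996, -0.092, 0.005]
contact_force: [0.0, -0.0, 0.4]
gripper_width: 0.644
t 4.42 pos [0.4903 0.1635 0.1706] shift mm [-8.9 -3.9 72.5] turn [-0.0026 -0.01   -0.0098] F [ 0.03 -0.02  0.4 ] w 0.644 tilt 0.59
```

```bash
python3 -m creep '[[[-0.003,-0.01,-0.01,-0.009,-0.004,0,0.055],[0,0,0,0,0,0,0.055],[0,0,0,0,0,0,0.055]]]'
python3 - <<'E'
from h import *
togo(.483,.169,.098)
E
```

```text
t: 4.67
eef_pos: [0.4827, 0.1691, 0.1725]
tool_rot: [0.0, 0.996, -0.087, 0.0]
contact_force: [0.3, -0.5, 0.1]
gripper_width: 0.642
t 4.67 pos [0.4827 0.1691 0.1725] shift mm [ 0.2  0.  74.5] turn [ 0.0001 -0.0008 -0.0004] F [ 0.31 -0.47  0.11] w 0.642 tilt 0.05
```

```bash
python3 -m creep '[[[0,0,0,0,0,0.01,0.055],[0,0,0,0,0,0.01,0.055],[0,0,0,0,0,0.01,0.055],[0,0,0,0,0,0.01,0.055],[0,0,0,0,0,0,0.055],[0,0,0,0,0,0,0.055]]]'
python3 - <<'E'
from h import *
togo(.483,.169,.098)
E
```

```text
t: 5.17
eef_pos: [0.4838, 0.1697, 0.1301]
tool_rot: [-0.001, 0.996, -0.087, 0.002]
contact_force: [0.5, -0.3, 0.6]
gripper_width: 0.642
t 5.17 pos [0.4838 0.1697 0.1301] shift mm [-0.8  0.9 32.1] turn [-0.0014 -0.0041  0.    ] F [ 0.54 -0.26  0.63] w 0.642 tilt 0.25
```

```bash
python3 -m creep '[[[-0.001,-0.004,0,-0.001,0.001,0.01,0.055],[0,0,0,0,0,0.01,0.055],[0,0,0,0,0,0.01,0.055],[0,-0.002,0,0,0,0,0.055],[0,0,0,0,0,0,0.055]]]'
python3 - <<'E'
from h import *
togo(.483,.169,.098)
c=cam("wrist"); save(c,"w3.png")
E
```

```text
t: 5.58
eef_pos: [0.4823, 0.1688, 0.0963]
tool_rot: [-0.0, 0.996, -0.087, -0.002]
contact_force: [0.9, 0.4, 0.1]
gripper_width: 0.642
t 5.58 pos [0.4823 0.1688 0.0963] shift mm [ 0.6 -0.3 -1.7] turn [0.0001 0.0035 0.0001] F [0.94 0.37 0.05] w 0.642 tilt 0.2
```

View pics/w3.png

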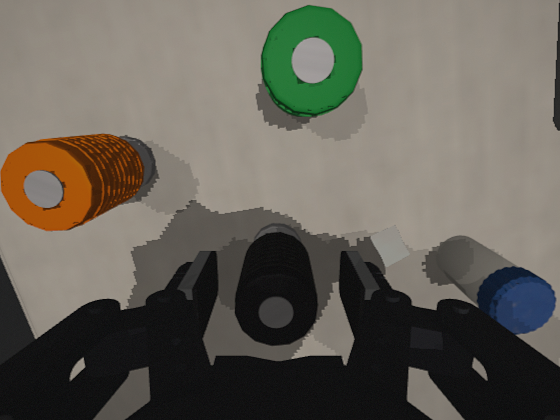

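The stud is between the pads at (276,290), with the neighbours well clear. Levelling and closing.

```bash
python3 -m creep '[[[0,0.0035,0,0.0005,0,-0.001,0.055],[0,0,0,0,0,0,0.055],[0,0,0,0,0,0,0.02],[0,0,0,0,0,0,0.02],[0,0,0,0,0,0,0.02],[0,0,0,0,0,0,0.02],[0,0,0,0,0,0,0.02],[0,0,0,0,0,0,0.02],[0,0,0,0,0,0,0.02],[0,0,0,0,0,0,0.02]]]' 60
python3 - <<'E'
from h import *
togo(.483,.169,.098)
c=cam("wrist"); save(c,"w4.png")
E
```

```text
t: 6.47
eef_pos: [0.4832, 0.1687, 0.0987]
tool_rot: [-0.0, 0.996, -0.087, 0.001]
contact_force: [0.2, 0.1, -1.2]
gripper_width: 0.336
t 6.47 pos [0.4832 0.1687 0.0987] shift mm [-0.3 -0.3  0.7] turn [-0.0006 -0.0022 -0.0001] F [ 0.19  0.11 -1.2 ] w 0.336 tilt 0.13
```

View pics/w4.png

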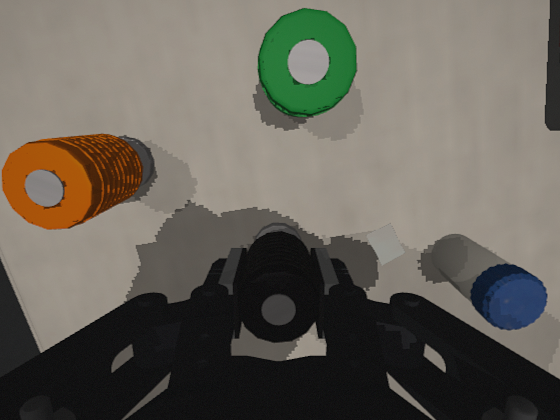

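```bash
python3 -m creep '[[[0,0,0,0,0,-0.005,0.02],[0,0,0,0,0,-0.015,0.02],[0,0,0,0,0,-0.02,0.02],[0,0,0,0,0,-0.02,0.02],[0,0,0,0,0.01,-0.01,0.02],[0,0,0,0,0.02,0,0.02],[0,0,0,0.004,0.03,0,0.02],[0,0,0,0.007,0.03,0,0.02],[0,0,0,0.007,0.03,0,0.02],[0,0,0,0.007,0.03,0,0.02],[0,0,0,0.007,0.03,0,0.02],[0,0,0,0.007,0.03,0,0.02],[0,0,0,0.006,0.03,0,0.02],[0,0,0,0.005,0.02,0,0.02],[0,0,0,0,0.01,0,0.02],[0,0,0,0,0,0,0.02],[0,0,0,0,0,0,0.02]]]'
python3 - <<'E'
from h import *
togo(.4832,-.1195,.16)
E
```

```text
t: 7.93
eef_pos: [0.4865, -0.1159, 0.1772]
tool_rot: [-0.001, 0.996, -0.084, 0.003]
contact_force: [-0.3, 0.8, -1.7]
gripper_width: 0.339
t 7.93 pos [ 0.4865 -0.1159  0.1772] shift mm [-2.8  4.1 17.2] turn [-0.0033 -0.0067  0.0055] F [-0.26  0.79 -1.66] w 0.339 tilt 0.43
```

```bash
python3 -m creep '[[[-0.003,-0.007,0.005,-0.003,0.004,0.01,0.02],[0,0,0,0,0,0.02,0.02],[0,0,0,0,0,0,0.02],[0,0,0,0,0,0,0.02]]]'
python3 - <<'E'
from h import *
togo(.4832,-.1195,.14)
for n in("wrist","top","side"):
    c=cam(n); save(c,n+"5.png")
    print(n,"entry",proj(c,[.4832,-.1195,.022]), "studtop",proj(c,[.4832,-.1195,get_obs()["eef_pos"][2]-.0987+.063]))
    if n!="wrist":
        u,v=map(int,proj(c,[.4832,-.1195,.06])); cv2.imwrite(f"pics/{n}5c.png",cv2.resize(c["color"][max(v-60,0):v+60,u-60:u+60],(480,480),interpolation=2)[:,:,::-1])
a=[cv2.imread(f"pics/{n}5c.png") for n in("top","side")]
cv2.imwrite("pics/c5.png",np.hstack([cv2.resize(x,(400,400)) for x in a]))
E
```

```text
t: 8.27
eef_pos: [0.4831, -0.1157, 0.1463]
tool_rot: [-0.001, 0.996, -0.085, 0.0]
contact_force: [0.4, -0.7, -0.9]
gripper_width: 0.338
t 8.27 pos [ 0.4831 -0.1157  0.1463] shift mm [0.8 3.8 6.3] turn [-0.0011  0.      0.0051] F [ 0.36 -0.74 -0.85] w 0.338 tilt 0.06
wrist entry (np.float64(277.3978140767922), np.float64(235.5201380756759)) studtop (np.float64(277.0660162429182), np.float64(319.121563372055))
top entry (np.float64(383.03858316825267), np.float64(239.32368899761875)) studtop (np.float64(399.02933749124566), np.float64(235.33940315081657))
side entry (np.float64(332.57428314717697), np.float64(329.8908210459361)) studtop (np.float64(337.39154963490216), np.float64(289.5446189794688))
```

View pics/wrist5.png

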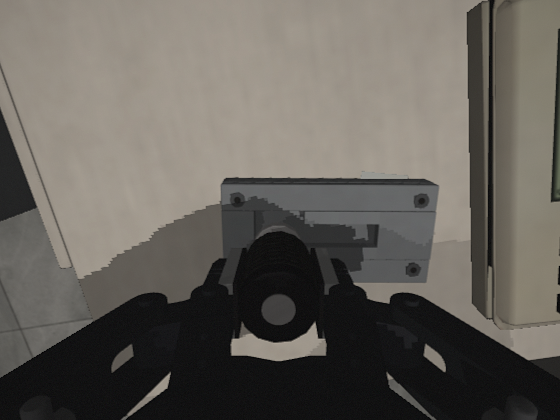

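View pics/c5.png

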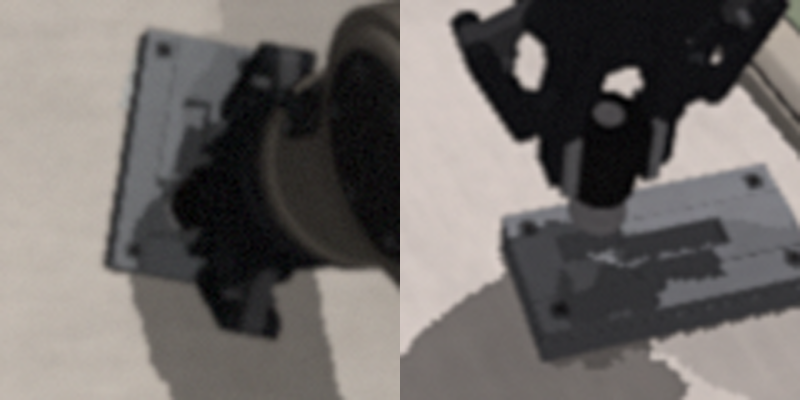

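Run:
```python
from h import *
o=get_obs(); c=cam("wrist"); g=cv2.cvtColor(c["color"],cv2.COLOR_RGB2GRAY)
W=[]
for u,v in [(237,200),(422,200),(413,269)]:
    a=g[v-8:v+9,u-8:u+9].astype(float); w=np.clip(np.median(a)-12-a,0,None); vv,uu=np.mgrid[v-8:v+9,u-8:u+9]
    p=((w*uu).sum()/w.sum(),(w*vv).sum()/w.sum()); W.append(ray(c,*p,.022)); print(p,W[-1].round(4))
d=W[1]-W[0]; yaw=np.arctan2(d[1],d[0]); ctr=(W[0]+W[2])/2
print(np.linalg.norm(d),np.degrees(yaw),"ctr",ctr)
e=np.array([np.cos(yaw),np.sin(yaw)]); print("entry",ctr[:2]-.03*e,"end",ctr[:2]+.025*e)
# dot
m=(g>85)&(np.hypot(*np.meshgrid(np.arange(560)-278,np.arange(420)-310))<22)
n,l,st,ce=cv2.connectedComponentsWithStats(m.astype(np.uint8)); k=l[310,278]; print(st[k],ce[k],ray(c,*ce[k],o["eef_pos"][2]-.0357),pt(c,*ce[k]), o["eef_pos"])
```

```text
(np.float64(236.70068694798823), np.float64(200.91952894995094)) [ 0.4633 -0.0943  0.022 ]
(np.float64(419.9083850931677), np.float64(199.6226708074534)) [ 0.572  -0.1123  0.022 ]
(np.float64(411.53878406708594), np.float64(268.29350104821805)) [ 0.564  -0.1566  0.022 ]
0.11015048111518409 -9.365270433560882 ctr [ 0.51366942 -0.12545133  0.022     ]
entry [ 0.48406929 -0.12056949] end [ 0.5383362  -0.12951953]
[     0      0    560    420 235200] [279.5 209.5] [ 0.49137143 -0.07958416  0.1113188 ] [ 0.48697434 -0.10922592  0.00286295] [ 0.48341326 -0.11606548  0.1470188 ]
```

Run:
```python
from h import *
o=get_obs(); c=cam("wrist"); g=cv2.cvtColor(c["color"],cv2.COLOR_RGB2GRAY)
print(g[300:322:3,262:298:3])
uu,vv=np.meshgrid(np.arange(560),np.arange(420)); r=np.hypot(uu-278,vv-310)<19
m=r&(g>45); p=(uu[m].mean(),vv[m].mean()); print(m.sum(),p)
print(ray(c,*p,o["eef_pos"][2]-.0357),pt(c,*p),o["eef_pos"])
togo(.4836,-.120,.14)
```

```text
[[16 52 64 65 66 67 66 64 64 66 31 18]
 [30 65 65 65 66 65 63 64 64 64 65 15]
 [56 66 66 66 64 64 64 64 65 63 64 34]
 [69 65 63 63 65 64 65 63 64 64 62 48]
 [57 63 63 64 64 64 63 65 64 64 65 43]
 [41 65 65 63 64 64 62 64 66 66 66 13]
 [12 63 63 62 64 64 65 65 64 64 53 11]
 [14 11 62 63 64 64 64 65 66 55 16 16]]
824 (np.float64(278.0910194174757), np.float64(309.2742718446602))
[ 0.48485629 -0.11629927  0.11150807] [ 0.48509546 -0.11487612  0.11381451] [ 0.48360681 -0.1163826   0.14720807]
t 8.52 pos [ 0.4836 -0.1166  0.1473] shift mm [0.5 3.4 7.3] turn [-0.0006 -0.0022  0.0036] F [ 0.5  -0.05 -1.53] w 0.337 tilt 0.13
```

```bash
python3 -m creep '[[[0,-0.001,0.004,0,0.0037,0.01,0.02],[0,0,0,0,0,0.008,0.02],[0,0,0,0,0,0,0.02],[0,0,0,0,0,0,0.02]]]'
python3 - <<'E'
from h import *
togo(.483,-.120,.1067)
s=cam("side"); save(s,"s6.png"); cv2.imwrite("pics/s6c.png",cv2.resize(s["color"][270:370,290:410],(720,600),interpolation=2)[:,:,::-1])
E
```

```text
t: 8.85
eef_pos: [0.4838, -0.121, 0.1286]
tool_rot: [0.0, 0.996, -0.088, 0.002]
contact_force: [0.6, 0.5, -1.8]
gripper_width: 0.334
t 8.85 pos [ 0.4838 -0.121   0.1286] shift mm [-1.  -0.8 21.9] turn [-0.0001 -0.0037 -0.0012] F [ 0.63  0.45 -1.75] w 0.334 tilt 0.21
```

View pics/s6c.png

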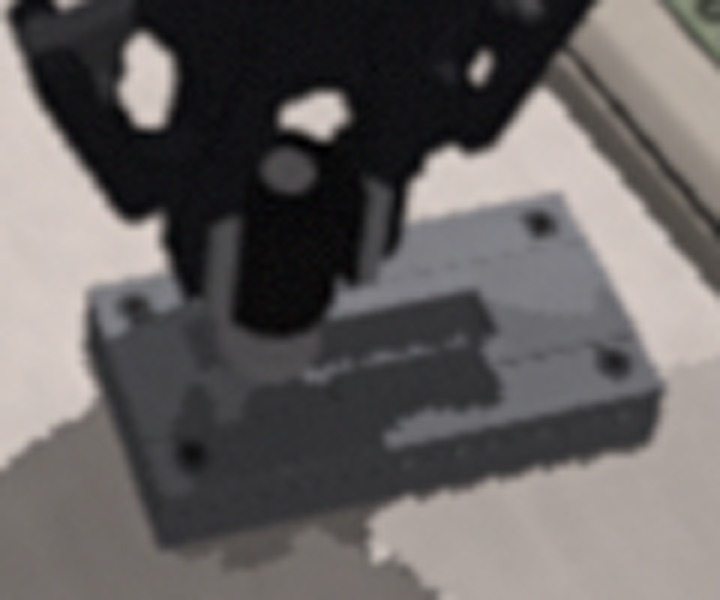

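The side view shows the stud just above the opening. Now going down slowly, checking force.

```bash
python3 -m creep '[[[0,-0.003,-0.001,-0.001,-0.001,0,0.02],[0,0,0,0,0,0.003,0.02],[0,0,0,0,0,0.002,0.02],[0,0,0,0,0,0,0.02],[0,0,0,0,0,0,0.02]]]'
python3 - <<'E'
from h import *
togo(.483,-.120,.1067)
E
```

```text
t: 9.32
eef_pos: [0.483, -0.1195, 0.1233]
tool_rot: [-0.0, 0.996, -0.087, 0.0]
contact_force: [-0.5, 0.0, -1.8]
gripper_width: 0.337
t 9.32 pos [ 0.483  -0.1195  0.1233] shift mm [ 0.1  0.5 16.6] turn [-0.0004 -0.0004  0.    ] F [-0.48  0.02 -1.78] w 0.337 tilt 0.03
```

```bash
python3 -m creep '[[[0,0,0,0,0.0005,0.002,0.02],[0,0,0,0,0,0.002,0.02],[0,0,0,0,0,0.001,0.02],[0,0,0,0,0,0,0.02]]]'
python3 - <<'E'
from h import *
togo(.483,-.120,.1067)
E
```

```text
t: 9.65
eef_pos: [0.483, -0.1201, 0.1179]
tool_rot: [-0.0, 0.996, -0.087, 0.0]
contact_force: [-0.0, -0.6, -2.4]
gripper_width: 0.338
t 9.65 pos [ 0.483  -0.1201  0.1179] shift mm [-0.  -0.1 11.2] turn [-0.0003 -0.0008 -0.    ] F [-0.   -0.62 -2.35] w 0.338 tilt 0.05
```

```bash
python3 -m creep '[[[0,0,0,0,0,0.002,0.02],[0,0,0,0,0,0.002,0.02],[0,0,0,0,0,0.001,0.02],[0,0,0,0,0,0,0.02]]]'
python3 - <<'E'
from h import *
togo(.483,-.120,.1067)
E
python3 -m creep '[[[0,0,0,0,0,0.002,0.02],[0,0,0,0,0,0.002,0.02],[0,0,0,0,0,0,0.02]]]'
python3 - <<'E'
from h import *
togo(.483,-.120,.1047)
E
```

```text
t: 9.98
eef_pos: [0.4831, -0.1201, 0.1124]
tool_rot: [-0.0, 0.996, -0.087, 0.0]
contact_force: [-0.0, -0.2, -1.1]
gripper_width: 0.337
t 9.98 pos [ 0.4831 -0.1201  0.1124] shift mm [-0.1 -0.1  5.7] turn [-0.0003 -0.0009 -0.0001] F [-0.05 -0.19 -1.13] w 0.337 tilt 0.06
t: 10.23
eef_pos: [0.4831, -0.1201, 0.108]
tool_rot: [-0.0, 0.996, -0.087, 0.001]
contact_force: [0.1, 0.1, -1.7]
gripper_width: 0.342
t 10.23 pos [ 0.4831 -0.1201  0.108 ] shift mm [-0.1 -0.1  3.3] turn [-0.0003 -0.001  -0.0001] F [ 0.07  0.14 -1.66] w 0.342 tilt 0.06
```

```bash
python3 -m creep '[[[0,0,0,0,0,0.001,0.02],[0,0,0,0,0,0.001,0.02],[0,0,0,0,0,0,0.02],[0,0,0,0,0,0,0.02]]]'
python3 -m creep '[[[0,0,0,0,0,0.0007,0.02],[0,0,0,0,0,0,0.02],[0,0,0,0,0,0,0.02]]]'
```

```text
t: 10.57
eef_pos: [0.4831, -0.1201, 0.1057]
tool_rot: [-0.0, 0.996, -0.087, 0.0]
contact_force: [0.9, -0.3, -2.1]
gripper_width: 0.331
t: 10.82
eef_pos: [0.4832, -0.1201, 0.105]
tool_rot: [-0.0, 0.996, -0.087, 0.001]
contact_force: [0.0, 1.0, -1.1]
gripper_width: 0.341
```

Run:
```python
from h import *
togo(.483,-.120,.1047)
for i in range(3):
    s=cam("side"); print(get_obs()["contact_force"].round(2), get_obs()["eef_pos"].round(4))
save(s,"s7.png"); cv2.imwrite("pics/s7c.png",cv2.resize(s["color"][270:370,290:410],(720,600),interpolation=2)[:,:,::-1])
```

```text
t 10.82 pos [ 0.4832 -0.1201  0.105 ] shift mm [-0.2 -0.   0.3] turn [-0.0003 -0.001   0.    ] F [ 0.01  0.95 -1.14] w 0.341 tilt 0.06
[-0.36  0.12 -1.1 ] [ 0.4831 -0.1201  0.105 ]
[ 0.44  0.47 -2.  ] [ 0.4832 -0.1201  0.105 ]
[-0.13 -0.17 -1.3 ] [ 0.4832 -0.1201  0.105 ]
```

View pics/s7c.png

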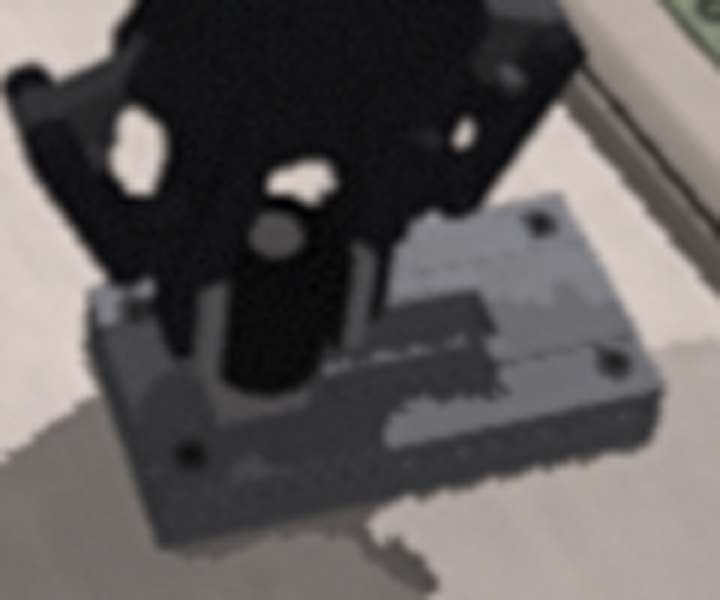

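The head is in the opening at about z = 6 mm with no contact. Now sliding along tool +x in small steps.

```bash
python3 -m creep '[[[0,0,0,0.002,0,0,0.02],[0,0,0,0.003,0,0,0.02],[0,0,0,0.002,0,0,0.02],[0,0,0,0,0,0,0.02],[0,0,0,0,0,0,0.02]]]'
python3 - <<'E'
from h import *
togo(.5372,-.1296,.105)
c=cam("wrist"); save(c,"w8.png")
E
```

```text
t: 11.38
eef_pos: [0.4911, -0.1215, 0.1051]
tool_rot: [-0.0, 0.996, -0.087, 0.001]
contact_force: [0.4, -0.6, -2.3]
gripper_width: 0.339
t 11.38 pos [ 0.4911 -0.1215  0.1051] shift mm [46.8 -0.   0.2] turn [-0.0003 -0.0015 -0.0001] F [ 0.37 -0.59 -2.32] w 0.339 tilt 0.09
```

View pics/w8.png

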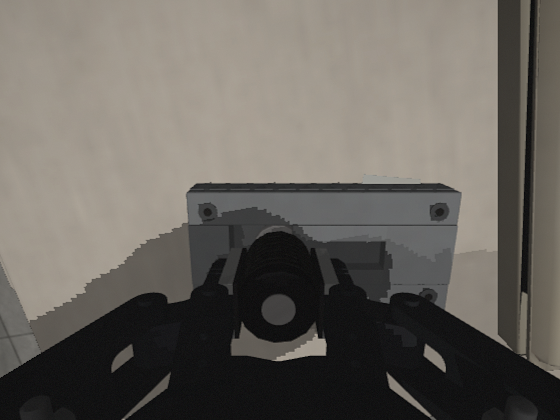

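```bash
python3 -m creep '[[[0,0.0015,0,0.002,0,0,0.02],[0,0,0,0.002,0,0,0.02],[0,0,0,0,0,0,0.02],[0,0,0,0,0,0,0.02]]]'
python3 - <<'E'
from h import *
togo(.5372,-.1296,.105)
E
python3 -m creep '[[[0,0,0,0.002,0,0,0.02],[0,0,0,0.002,0,0,0.02],[0,0,0,0.002,0,0,0.02],[0,0,0,0,0,0,0.02],[0,0,0,0,0,0,0.02]]]'
python3 - <<'E'
from h import *
togo(.5372,-.1296,.105)
E
```

```text
t: 11.77
eef_pos: [0.4953, -0.1223, 0.1051]
tool_rot: [-0.0, 0.996, -0.087, 0.002]
contact_force: [0.1, 0.0, -2.1]
gripper_width: 0.335
t 11.77 pos [ 0.4953 -0.1223  0.1051] shift mm [42.5 -0.   0.2] turn [-0.0003 -0.0031 -0.0001] F [ 0.11  0.04 -2.12] w 0.335 tilt 0.18
t: 12.18
eef_pos: [0.5019, -0.1234, 0.1051]
tool_rot: [-0.0, 0.996, -0.087, 0.002]
contact_force: [-0.3, 0.2, -1.9]
gripper_width: 0.337
t 12.18 pos [ 0.5019 -0.1234  0.1051] shift mm [35.8 -0.   0.2] turn [-0.0003 -0.003  -0.0001] F [-0.28  0.19 -1.89] w 0.337 tilt 0.17
```

In the slot with no lateral force. Continuing.

```bash
python3 -m creep '[[[0,-0.003,0,0.003,0,0,0.02],[0,0,0,0.003,0,0,0.02],[0,0,0,0.003,0,0,0.02],[0,0,0,0.003,0,0,0.02],[0,0,0,0.003,0,0,0.02],[0,0,0,0.003,0,0,0.02],[0,0,0,0,0,0,0.02],[0,0,0,0,0,0,0.02]]]'
python3 - <<'E'
from h import *
togo(.5372,-.1296,.105)
E
python3 -m creep '[[[0,0,0,0.002,0,0,0.02],[0,0,0,0.002,0,0,0.02],[0,0,0,0.002,0,0,0.02],[0,0,0,0.002,0,0,0.02],[0,0,0,0,0,0,0.02],[0,0,0,0,0,0,0.02]]]'
python3 - <<'E'
from h import *
togo(.5372,-.1296,.105)
E
```

```text
t: 12.85
eef_pos: [0.5219, -0.1269, 0.105]
tool_rot: [-0.0, 0.996, -0.087, 0.0]
contact_force: [0.1, 0.7, -1.6]
gripper_width: 0.336
t 12.85 pos [ 0.5219 -0.1269  0.105 ] shift mm [15.5 -0.   0. ] turn [-0.0005  0.     -0.0002] F [ 0.07  0.66 -1.63] w 0.336 tilt 0.03
t: 13.35
eef_pos: [0.5303, -0.1285, 0.1049]
tool_rot: [-0.0, 0.996, -0.087, -0.0]
contact_force: [-0.7, 0.3, -0.2]
gripper_width: 0.338
t 13.35 pos [ 0.5303 -0.1285  0.1049] shift mm [ 7.  -0.1 -0.1] turn [-0.0004  0.0006 -0.0002] F [-0.73  0.34 -0.25] w 0.338 tilt 0.04
```

```bash
python3 -m creep '[[[0,0,0,0.002,0,0,0.02],[0,0,0,0.002,0,0,0.02],[0,0,0,0,0,0,0.02],[0,0,0,0,0,0,0.02]]]'
python3 -m creep '[[[0,0,0,0.001,0,0,0.02],[0,0,0,0,0,0,0.02],[0,0,0,0,0,0,0.02]]]'
python3 -m creep '[[[0,0,0,0.0007,0,0,0.02],[0,0,0,0,0,0,0.02],[0,0,0,0,0,0,0.02]]]'
python3 - <<'E'
from h import *
togo(.5372,-.1296,.105)
c=cam("wrist"); save(c,"w9.png")
s=cam("side");cv2.imwrite("pics/s9c.png",cv2.resize(s["color"][270:370,290:410],(720,600),interpolation=2)[:,:,::-1])
E
```

```text
t: 13.68
eef_pos: [0.5346, -0.1292, 0.1049]
tool_rot: [-0.0, 0.996, -0.087, -0.0]
contact_force: [-0.4, 0.5, -1.4]
gripper_width: 0.336
t: 13.93
eef_pos: [0.5356, -0.1294, 0.1049]
tool_rot: [-0.0, 0.996, -0.087, -0.0]
contact_force: [0.1, 0.5, -2.3]
gripper_width: 0.333
t: 14.18
eef_pos: [0.5362, -0.1295, 0.1049]
tool_rot: [-0.0, 0.996, -0.087, -0.0]
contact_force: [0.2, 0.3, -1.6]
gripper_width: 0.34
t 14.18 pos [ 0.5362 -0.1295  0.1049] shift mm [ 1.  -0.1 -0.1] turn [-0.0003  0.0009 -0.0001] F [ 0.19  0.34 -1.63] w 0.34 tilt 0.06
```

View pics/w9.png

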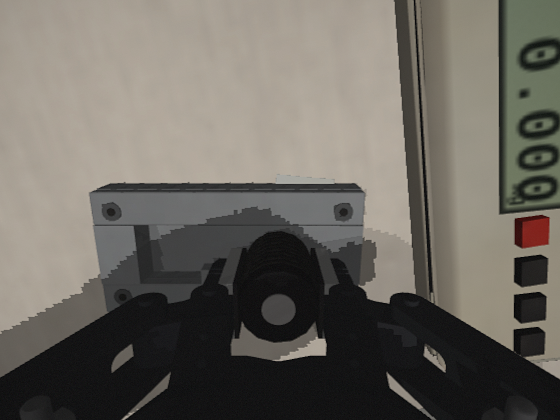

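View pics/s9c.png

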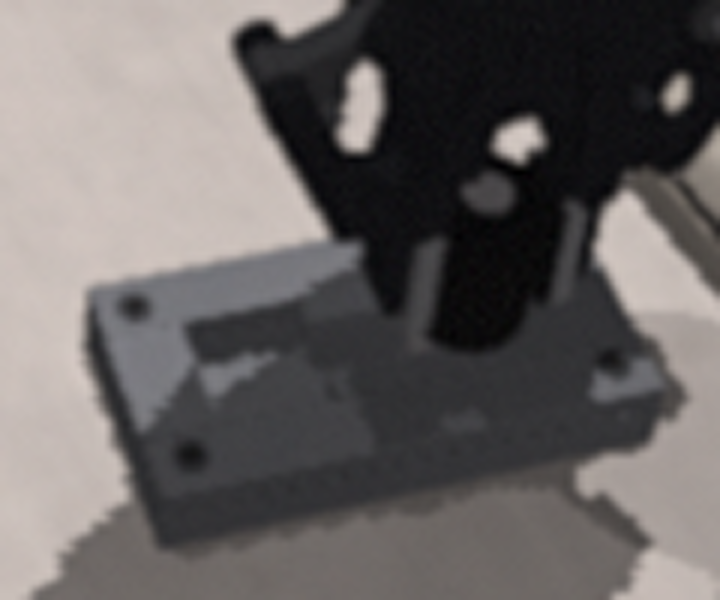

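```bash
for i in 1; do python3 -m creep '[[[0,0,0,0.0006,0,0,0.02],[0,0,0,0,0,0,0.02],[0,0,0,0,0,0,0.02]]]'
python3 -m creep '[[[0,0,0,0.0005,0,0,0.02],[0,0,0,0,0,0,0.02],[0,0,0,0,0,0,0.02]]]'; done
```

```text
t: 14.53
eef_pos: [0.5368, -0.1296, 0.1049]
tool_rot: [-0.0, 0.996, -0.087, -0.0]
contact_force: [0.4, 0.4, -1.5]
gripper_width: 0.335
t: 14.78
eef_pos: [0.5372, -0.1297, 0.1048]
tool_rot: [-0.0, 0.996, -0.087, -0.001]
contact_force: [-0.1, 0.7, -1.6]
gripper_width: 0.339
```

```bash
python3 -m creep '[[[0,0,0,0.0005,0,0,0.02],[0,0,0,0,0,0,0.02],[0,0,0,0,0,0,0.02]]]'
python3 -m creep '[[[0,0,0,0.0005,0,0,0.02],[0,0,0,0,0,0,0.02],[0,0,0,0,0,0,0.02]]]'
```

```text
t: 15.03
eef_pos: [0.5374, -0.1297, 0.1047]
tool_rot: [-0.0, 0.996, -0.087, -0.001]
contact_force: [-0.3, -0.5, -1.1]
gripper_width: 0.34
t: 15.28
eef_pos: [0.5375, -0.1298, 0.1046]
tool_rot: [-0.0, 0.996, -0.087, -0.002]
contact_force: [-1.2, -0.3, -1.3]
gripper_width: 0.336
```

The stud is home: commanded steps now stall with light contact. Next, rise to find the lips.

```bash
python3 -m creep '[[[0,0,0,-0.0003,0,-0.001,0.02],[0,0,0,0,0,0,0.02],[0,0,0,0,0,0,0.02]]]'
python3 -m creep '[[[0,0,0,0,0,-0.0005,0.02],[0,0,0,0,0,0,0.02],[0,0,0,0,0,0,0.02]]]'
python3 -c "
from h import *
togo(.5372,-.1296,.1067)"
```

```text
t: 15.53
eef_pos: [0.5375, -0.1298, 0.1057]
tool_rot: [-0.0, 0.996, -0.087, -0.001]
contact_force: [-0.2, -0.4, -2.8]
gripper_width: 0.336
t: 15.78
eef_pos: [0.5374, -0.1298, 0.1063]
tool_rot: [-0.0, 0.996, -0.087, -0.001]
contact_force: [-0.0, 0.1, -0.9]
gripper_width: 0.335
t 15.78 pos [ 0.5374 -0.1298  0.1063] shift mm [-0.2 -0.1 -0.4] turn [-0.0001  0.0026 -0.    ] F [-0.04  0.08 -0.87] w 0.335 tilt 0.15
```

```bash
python3 -m creep '[[[0,0.0015,0,0,0,-0.0003,0.02],[0,0,0,0,0,0,0.02]]]'
python3 -m creep '[[[0,0,0,0,0,-0.0003,0.02],[0,0,0,0,0,-0.0003,0.02]]]'
python3 -m creep '[[[0,0,0,0,0,-0.0003,0.02],[0,0,0,0,0,-0.0003,0.02]]]'
python3 -c "
from h import *
togo(.5372,-.1296,.1067)"
```

```text
t: 15.95
eef_pos: [0.5373, -0.1298, 0.1065]
tool_rot: [-0.0, 0.996, -0.087, -0.001]
contact_force: [-0.6, -0.8, -1.2]
gripper_width: 0.34
t: 16.12
eef_pos: [0.5373, -0.1298, 0.1067]
tool_rot: [-0.0, 0.996, -0.087, -0.001]
contact_force: [1.9, -0.0, -8.2]
gripper_width: 0.337
t: 16.28
eef_pos: [0.5372, -0.1298, 0.1067]
tool_rot: [-0.0, 0.996, -0.087, -0.001]
contact_force: [2.5, -0.6, -8.3]
gripper_width: 0.338
t 16.28 pos [ 0.5372 -0.1298  0.1067] shift mm [-0.1 -0.2 -0. ] turn [-0.0008  0.0012  0.    ] F [ 2.5  -0.56 -8.32] w 0.338 tilt 0.08
```

Lips found at TCP z = 0.1067. A 0.3 mm shift per row gives about 6.7 N net, so I'll ramp up.

```bash
python3 -m creep '[[[0,0,0,0,0,-0.0004,0.02],[0,0,0,0,0,-0.00045,0.02]]]'
python3 -m creep '[[[0,0,0,0,0,-0.00045,0.02],[0,0,0,0,0,-0.00045,0.02]]]'
python3 -c "
from h import *
togo(.5372,-.1296,.1067)"
```

```text
t: 16.45
eef_pos: [0.5372, -0.1299, 0.1067]
tool_rot: [-0.001, 0.996, -0.087, -0.001]
contact_force: [2.3, -0.6, -13.1]
gripper_width: 0.334
t: 16.62
eef_pos: [0.5372, -0.1299, 0.1067]
tool_rot: [-0.001, 0.996, -0.087, -0.001]
contact_force: [3.8, 0.5, -15.7]
gripper_width: 0.336
t 16.62 pos [ 0.5372 -0.1299  0.1067] shift mm [-0.1 -0.3  0. ] turn [-0.0021  0.0013  0.    ] F [  3.79   0.51 -15.71] w 0.336 tilt 0.14
```

```bash
python3 -m creep '[[[0,0,0,0.0001,0,-0.00038,0.02],[0,0,0,0.0001,0,-0.00038,0.02],[0,0,0,0.0001,0,-0.00038,0.02]]]'
python3 -m creep '[[[0,0,0,0.0001,0,-0.00038,0.02],[0,0,0,0.0001,0,-0.00038,0.02],[0,0,0,0.0001,0,-0.00038,0.02]]]'
```

```text
t: 16.87
eef_pos: [0.5373, -0.13, 0.1068]
tool_rot: [-0.002, 0.996, -0.087, -0.001]
contact_force: [4.5, 0.7, -18.3]
gripper_width: 0.338
t: 17.12
eef_pos: [0.5373, -0.1301, 0.1068]
tool_rot: [-0.002, 0.996, -0.087, -0.001]
contact_force: [5.0, -0.3, -19.2]
gripper_width: 0.334
```

The force is creeping up, so I'm easing off.

```bash
python3 -m creep '[[[0,0,0,0,0,-0.0001,0.02]]]'
python3 -m creep '[[[0,0,0,0,0,-0.0001,0.02]]]'
python3 -c "
from h import *
togo(.5372,-.1296,.1067)"
```

```text
t: 17.2
eef_pos: [0.5373, -0.1301, 0.1067]
tool_rot: [-0.002, 0.996, -0.087, -0.001]
contact_force: [3.9, 0.3, -15.6]
gripper_width: 0.335
t: 17.28
eef_pos: [0.5373, -0.1301, 0.1067]
tool_rot: [-0.002, 0.996, -0.087, -0.001]
contact_force: [4.5, -0.5, -17.6]
gripper_width: 0.338
t 17.28 pos [ 0.5373 -0.1301  0.1067] shift mm [-0.2 -0.4  0. ] turn [-0.0038  0.0028  0.0001] F [  4.53  -0.47 -17.56] w 0.338 tilt 0.27
```

```bash
python3 -m creep '[[[0,0,0,0,0,0.0001,0.02]]]'
python3 -m creep '[[[0,0,0,0,0,0,0.02]]]'
python3 -m creep '[[[0,0,0,0,0,0,0.02]]]'
```

```text
t: 17.37
eef_pos: [0.5373, -0.1301, 0.1067]
tool_rot: [-0.002, 0.996, -0.087, -0.001]
contact_force: [3.8, 0.2, -14.1]
gripper_width: 0.335
t: 17.45
eef_pos: [0.5373, -0.13, 0.1068]
tool_rot: [-0.002, 0.996, -0.087, -0.001]
contact_force: [3.9, -0.8, -17.3]
gripper_width: 0.339
t: 17.53
eef_pos: [0.5373, -0.1301, 0.1067]
tool_rot: [-0.002, 0.996, -0.087, -0.001]
contact_force: [4.4, -0.4, -17.4]
gripper_width: 0.333
```

```bash
python3 -m creep '[[[0,0,0,0,0,0.0002,0.02]]]'
python3 -m creep '[[[0,0,0,0,0,0.0001,0.02]]]'
python3 -m creep '[[[0,0,0,0,0,0,0.02]]]'
python3 -m creep '[[[0,0,0,0,0,0,0.02]]]'
```

```text
t: 17.62
eef_pos: [0.5373, -0.1301, 0.1067]
tool_rot: [-0.002, 0.996, -0.087, -0.001]
contact_force: [2.8, -0.3, -12.4]
gripper_width: 0.338
t: 17.7
eef_pos: [0.5373, -0.1301, 0.1067]
tool_rot: [-0.002, 0.996, -0.087, -0.001]
contact_force: [3.9, -0.9, -15.4]
gripper_width: 0.337
t: 17.78
eef_pos: [0.5373, -0.13, 0.1067]
tool_rot: [-0.002, 0.996, -0.087, -0.001]
contact_force: [4.9, -0.0, -16.8]
gripper_width: 0.337
t: 17.87
eef_pos: [0.5373, -0.1301, 0.1068]
tool_rot: [-0.002, 0.996, -0.087, -0.001]
contact_force: [3.7, -0.8, -16.6]
gripper_width: 0.339
```

```bash
python3 -m creep '[[[0,0,0,0,0,0.0002,0.02],[0,0,0,0,0,0.0002,0.02]]]'
python3 -m creep '[[[0,0,0,0,0,0,0.02]]]'
python3 -m creep '[[[0,0,0,0,0,0,0.02]]]'
```

```text
t: 18.03
eef_pos: [0.5373, -0.1301, 0.1067]
tool_rot: [-0.002, 0.996, -0.087, -0.001]
contact_force: [2.1, 0.8, -12.2]
gripper_width: 0.34
t: 18.12
eef_pos: [0.5373, -0.13, 0.1067]
tool_rot: [-0.002, 0.996, -0.087, -0.001]
contact_force: [4.5, -0.6, -15.5]
gripper_width: 0.336
t: 18.2
eef_pos: [0.5373, -0.13, 0.1067]
tool_rot: [-0.002, 0.996, -0.087, -0.001]
contact_force: [3.5, -0.3, -14.7]
gripper_width: 0.335
```

```bash
python3 -m creep '[[[0,0,0,0,0,0.00015,0.02],[0,0,0,0,0,0,0.02],[0,0,0,0,0,0,0.02]]]'
python3 -m creep '[[[0,0,0,0,0,0,0.02],[0,0,0,0,0,0,0.02],[0,0,0,0,0,0,0.02]]]'
python3 -m creep '[[[0,0,0,0,0,0,0.02],[0,0,0,0,0,0,0.02],[0,0,0,0,0,0,0.02]]]'
```

```text
t: 18.45
eef_pos: [0.5373, -0.13, 0.1067]
tool_rot: [-0.002, 0.996, -0.087, -0.001]
contact_force: [3.5, -0.4, -14.0]
gripper_width: 0.337
t: 18.7
eef_pos: [0.5373, -0.13, 0.1067]
tool_rot: [-0.002, 0.996, -0.087, -0.001]
contact_force: [3.3, -0.1, -13.7]
gripper_width: 0.334
t: 18.95
eef_pos: [0.5373, -0.13, 0.1067]
tool_rot: [-0.002, 0.996, -0.087, -0.001]
contact_force: [3.3, 0.5, -14.1]
gripper_width: 0.337
```

Steady at about 12.3 N net, so I'm holding with still rows.

```bash
for i in 1; do python3 -m creep '[[[0,0,0,0,0,0,0.02],[0,0,0,0,0,0,0.02],[0,0,0,0,0,0,0.02],[0,0,0,0,0,0,0.02],[0,0,0,0,0,0,0.02],[0,0,0,0,0,0,0.02],[0,0,0,0,0,0,0.02],[0,0,0,0,0,0,0.02]]]'
python3 -m creep '[[[0,0,0,0,0,0,0.02],[0,0,0,0,0,0,0.02],[0,0,0,0,0,0,0.02],[0,0,0,0,0,0,0.02],[0,0,0,0,0,0,0.02],[0,0,0,0,0,0,0.02],[0,0,0,0,0,0,0.02],[0,0,0,0,0,0,0.02]]]'
python3 -m creep '[[[0,0,0,0,0,0,0.02],[0,0,0,0,0,0,0.02],[0,0,0,0,0,0,0.02],[0,0,0,0,0,0,0.02],[0,0,0,0,0,0,0.02],[0,0,0,0,0,0,0.02],[0,0,0,0,0,0,0.02],[0,0,0,0,0,0,0.02]]]'; done
python3 -c "
from h import *
togo(.5372,-.1296,.1067)"
```

```text
t: 19.62
eef_pos: [0.5373, -0.13, 0.1067]
tool_rot: [-0.002, 0.996, -0.087, -0.001]
contact_force: [3.8, -0.6, -13.1]
gripper_width: 0.334
t: 20.28
eef_pos: [0.5373, -0.13, 0.1067]
tool_rot: [-0.002, 0.996, -0.087, -0.001]
contact_force: [3.1, -0.3, -13.2]
gripper_width: 0.334
t: 20.95
eef_pos: [0.5373, -0.13, 0.1067]
tool_rot: [-0.002, 0.996, -0.087, -0.001]
contact_force: [3.3, -1.1, -13.7]
gripper_width: 0.334
t 20.95 pos [ 0.5373 -0.13    0.1067] shift mm [-0.2 -0.4 -0. ] turn [-0.0031  0.0027  0.0001] F [  3.32  -1.14 -13.71] w 0.334 tilt 0.23
```

Held steadily for 2.5 s. Now letting it down gently.

```bash
python3 -m creep '[[[-0.001,0.001,0,0,0,0.0005,0.02],[-0.001,0.001,0,0,0,0.0005,0.02],[-0.001,0,0,0,0,0.0005,0.02],[0,0,0,0,0,0.0005,0.02],[0,0,0,0,0,0.0005,0.02],[0,0,0,0,0,0,0.02],[0,0,0,0,0,0,0.02]]]'
python3 -c "
from h import *
togo(.5372,-.1296,.1027)"
```

```text
t: 21.53
eef_pos: [0.5372, -0.1296, 0.1067]
tool_rot: [0.001, 0.996, -0.087, -0.0]
contact_force: [0.5, 0.9, -6.1]
gripper_width: 0.338
t 21.53 pos [ 0.5372 -0.1296  0.1067] shift mm [-0. -0.  4.] turn [0.002  0.0004 0.0003] F [ 0.5   0.95 -6.08] w 0.338 tilt 0.11
```

```bash
python3 -m creep '[[[0,0,0,0,0,0.0005,0.02],[0,0,0,0,0,0.0005,0.02],[0,0,0,0,0,0.0005,0.02],[0,0,0,0,0,0.0005,0.02],[0,0,0,0,0,0,0.02],[0,0,0,0,0,0,0.02]]]'
python3 -c "
from h import *
togo(.5372,-.1296,.1027)"
```

```text
t: 22.03
eef_pos: [0.5373, -0.1297, 0.1054]
tool_rot: [0.001, 0.996, -0.087, -0.0]
contact_force: [-0.6, -0.5, -2.7]
gripper_width: 0.333
t 22.03 pos [ 0.5373 -0.1297  0.1054] shift mm [-0.1 -0.1  2.7] turn [0.0028 0.0005 0.0001] F [-0.6  -0.49 -2.65] w 0.333 tilt 0.16
```

```bash
python3 -m creep '[[[0.0025,0,0,0,0,0.0006,0.02],[0,0,0,0,0,0.0006,0.02],[0,0,0,0,0,0.0005,0.02],[0,0,0,0,0,0,0.02],[0,0,0,0,0,0,0.02]]]'
python3 -c "
from h import *
togo(.5372,-.1296,.1027)"
python3 -m creep '[[[0,0,0,0,0,0.0003,0.02],[0,0,0,0,0,0.0002,0.02],[0,0,0,0,0,0,0.02]]]'
python3 -c "
from h import *
togo(.5372,-.1296,.1027)"
```

```text
t: 22.45
eef_pos: [0.5372, -0.1299, 0.1036]
tool_rot: [0.0, 0.996, -0.087, -0.0]
contact_force: [-1.4, 0.2, -0.6]
gripper_width: 0.331
t 22.45 pos [ 0.5372 -0.1299  0.1036] shift mm [-0.1 -0.3  0.9] turn [ 0.0002  0.0005 -0.    ] F [-1.36  0.23 -0.65] w 0.331 tilt 0.03
t: 22.7
eef_pos: [0.5372, -0.1298, 0.1031]
tool_rot: [0.0, 0.996, -0.087, -0.0]
contact_force: [-1.1, -0.3, -1.4]
gripper_width: 0.333
t 22.7 pos [ 0.5372 -0.1298  0.1031] shift mm [-0.1 -0.2  0.4] turn [ 0.0002  0.0006 -0.    ] F [-1.11 -0.28 -1.4 ] w 0.333 tilt 0.04
```

```bash
python3 -m creep '[[[0,0,0,0,0,0.0003,0.02],[0,0,0,0,0,0,0.02]]]'
python3 -m creep '[[[0,0,0,0,0,0.0003,0.02],[0,0,0,0,0,0,0.02]]]'
python3 -c "
from h import *
togo(.5372,-.1296,.1027)"
```

```text
t: 22.87
eef_pos: [0.5372, -0.1299, 0.1028]
tool_rot: [0.0, 0.996, -0.087, -0.0]
contact_force: [-1.2, 1.0, -1.8]
gripper_width: 0.331
t: 23.03
eef_pos: [0.5373, -0.1298, 0.1027]
tool_rot: [0.0, 0.996, -0.087, -0.0]
contact_force: [-0.4, 0.2, -1.1]
gripper_width: 0.339
t 23.03 pos [ 0.5373 -0.1298  0.1027] shift mm [-0.1 -0.2 -0. ] turn [0.0004 0.0006 0.    ] F [-0.37  0.24 -1.06] w 0.339 tilt 0.04
```

```bash
python3 -m creep '[[[0,0,0,0,0,0.0003,0.02],[0,0,0,0,0,0,0.02]]]'
python3 -m creep '[[[0,0,0,0,0,0.0003,0.02],[0,0,0,0,0,0,0.02]]]'
python3 -c "
from h import *
togo(.5372,-.1296,.1027)"
```

```text
t: 23.2
eef_pos: [0.5373, -0.1298, 0.1027]
tool_rot: [0.0, 0.996, -0.087, -0.0]
contact_force: [-0.5, 0.6, -1.3]
gripper_width: 0.333
t: 23.37
eef_pos: [0.5373, -0.1298, 0.1027]
tool_rot: [0.0, 0.996, -0.087, -0.0]
contact_force: [-1.7, 0.1, 0.5]
gripper_width: 0.336
t 23.37 pos [ 0.5373 -0.1298  0.1027] shift mm [-0.1 -0.2 -0. ] turn [ 0.0009  0.0005 -0.    ] F [-1.68  0.11  0.54] w 0.336 tilt 0.06
```

It bottomed at TCP z = 0.1027, exactly 4 mm below the lips. Releasing gradually.

```bash
python3 -m creep '[[[0,0,0,0,0,0,0.03],[0,0,0,0,0,0,0.032],[0,0,0,0,0,0,0.034],[0,0,0,0,0,0,0.037],[0,0,0,0,0,0,0.04],[0,0,0,0,0,0,0.045],[0,0,0,0,0,0,0.05],[0,0,0,0,0,0,0.055],[0,0,0,0,0,0,0.055],[0,0,0,0,0,0,0.055]]]' 20
python3 - <<'E'
from h import *
togo(.5372,-.1296,.1027)
c=cam("wrist"); save(c,"w10.png")
E
```

```text
t: 24.2
eef_pos: [0.5395, -0.13, 0.1029]
tool_rot: [0.0, 0.996, -0.087, 0.002]
contact_force: [-0.4, 0.2, 0.8]
gripper_width: 0.64
t 24.2 pos [ 0.5395 -0.13    0.1029] shift mm [-2.3 -0.   0.2] turn [-0.0003 -0.0043 -0.    ] F [-0.4   0.16  0.78] w 0.64 tilt 0.25
```

View pics/w10.png

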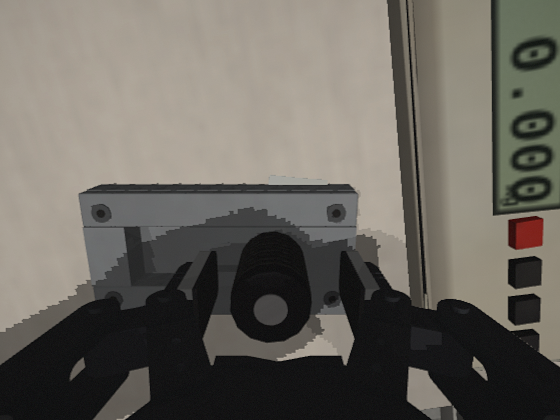

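The jaws are open and clear of the stud at (270,290). Recentring and retreating straight up.

```bash
python3 -m creep '[[[0,-0.004,0,-0.0025,0,0,0.055],[0,0,0,0,0,-0.005,0.055],[0,0,0,0,0,-0.01,0.055],[0,0,0,0,0,-0.01,0.055],[0,0,0,0,0,0,0.055],[0,0,0,0,0,0,0.055]]]'
python3 -c "
from h import *
togo(.5372,-.1296,.2)"
```

```text
t: 24.75
eef_pos: [0.5368, -0.1295, 0.1311]
tool_rot: [-0.0, 0.996, -0.087, 0.0]
contact_force: [-0.3, -0.1, -0.4]
gripper_width: 0.638
t 24.75 pos [ 0.5368 -0.1295  0.1311] shift mm [  0.4   0.1 -68.9] turn [-0.0002 -0.0002  0.0002] F [-0.28 -0.11 -0.41] w 0.638 tilt 0.02
```

```bash
python3 -m creep '[[[0,0,0,0,0,-0.01,0.055],[0,0,0,0,0,-0.02,0.055],[0,0,0,0,0,-0.025,0.055],[0,0,0,0,0,-0.025,0.055],[0,0,0,0,0,-0.02,0.055],[0,0,0,0,0.01,-0.01,0.055],[0,0,0,0,0.02,0,0.055],[0,0,0,0,0.02,0,0.055],[0,0,0,0,0.01,0,0.055],[0,0,0,0,0,0,0.055],[0,0,0,0,0,0,0.055],[0,0,0,0,0,0,0.055]]]'
python3 - <<'E'
from h import *
togo(.5372,-.1296,.2)
c=cam("wrist"); save(c,"w11.png"); s=cam("side")
print("end proj top of stud",proj(c,[.5372,-.1295,.067]),proj(c,[.5383,-.1298,.067]))
S=cloud(s); m=(np.hypot(S[...,0]-.537,S[...,1]+.13)<.03)&(S[...,2]>.057)&(S[...,2]<.075)
print("side top",m.sum(),cv2.minEnclosingCircle(S[m][:,:2].astype(np.float32)*1000),S[m][:,2].max())
W=cloud(c); m=(np.hypot(W[...,0]-.537,W[...,1]+.13)<.03)&(W[...,2]>.057)&(W[...,2]<.08)
print("wrist top",m.sum(),cv2.minEnclosingCircle(W[m][:,:2].astype(np.float32)*1000),np.median(W[m][:,2]))
cv2.imwrite("pics/s11c.png",cv2.resize(s["color"][260:380,280:420],(700,600),interpolation=2)[:,:,::-1])
t=cam("top"); save(t,"t11.png")
E
```

```text
t: 25.75
eef_pos: [0.5262, -0.1877, 0.2532]
tool_rot: [-0.0, 0.996, -0.085, 0.002]
contact_force: [-0.4, 0.3, -0.2]
gripper_width: 0.647
t 25.75 pos [ 0.5262 -0.1877  0.2532] shift mm [  0.8 -59.   53.3] turn [-0.0012 -0.0031  0.0045] F [-0.38  0.28 -0.15] w 0.647 tilt 0.19
end proj top of stud (np.float64(276.8932721039854), np.float64(127.47853447777712)) (np.float64(278.4159003826043), np.float64(127.62903709467341))
side top 350 ((536.0357666015625, -130.29624938964844), 15.619881629943848) 0.07070977806768379
wrist top 1289 ((538.4527587890625, -129.59005737304688), 15.25571060180664) 0.06725188806462015
```

View pics/w11.png

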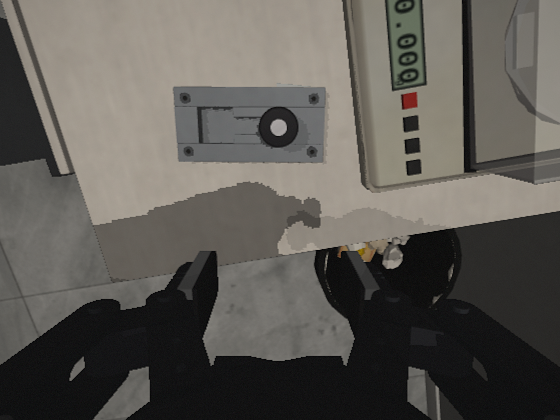

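View pics/s11c.png

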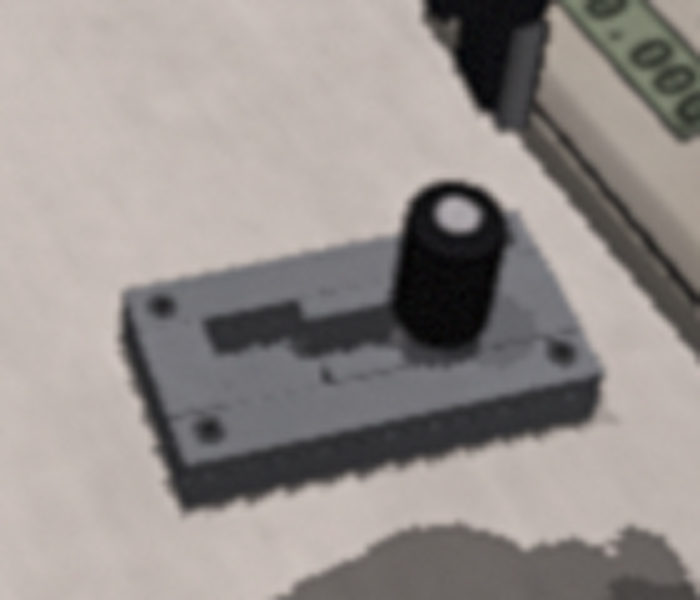

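View pics/t11.png

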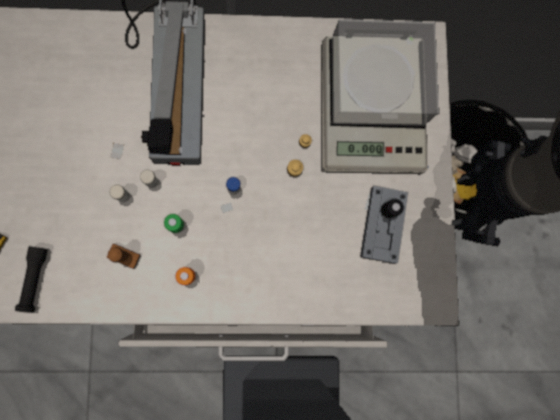

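The stud stands upright at the closed end: dot at (278,127) in the wrist view, top at z ≈ 0.067. It is released, and the bystanders are unmoved at their old pixels. Handing in.

```bash
python3 -c "
from station import hand_in
print(hand_in())"
```

```text
the job is handed in; nothing more can be done
None
```

The stud is fully home in the rail, released and upright, and I handed the job in at about 26 s. No verdict is reported.

- **Insertion:** I gripped the black stud, lowered it into the square opening without contact, and slid it until it met the closed end with light contact. That stop was within about 0.5 mm of the camera estimate.
- **Pull test:** I held a steady pull of about 12 N net for roughly 2.5 s. The sensor read 13–14 N up, less about 1.6 N for the stud and the sensor's zero, with about 3.5 N sideways.
- **Force overshoot:** While I was ramping up, the force crept to a 19.2 N raw reading. That is about 17.6 N net, or 18 N with the sideways part. It stayed under the 20 N limit, and I eased it down before the steady hold.
- **Letting down:** The head reached the floor exactly 4 mm below the lips.
- **Last checks:** The wrist view put the stud at (0.5385, -0.1296), against a rail end at (0.5383, -0.1298). Its top was at 67 mm, so the head is on the floor. The side camera put it about 2.5 mm away in x, close to the 2 mm calibration error. The stamp, brass weight and vial are where they were in the top view.

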